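# Fit the matching half hub on a sloping keyed test shaft

### The job

Of the three slotted half hubs on the table, pick the one whose keyway matches the key on the sloping test shaft in both size and position, turn it the right way round and saddle it over the shaft between the two shoulders. Lower it by hand until the key is in the keyway and it sits fully down on the shaft, then let go; do not drop or slam it. Leave the other two half hubs, the mug and the reel where they are.

Things in the scene. Friction and masses are not known exactly. Their poses are not given: they have to be found in the camera images.
- stand: Fixed grey test stand, base 240 x 110 mm, two posts carrying the sloping shaft, a small dark motor between them. Origin: centre of its underside on the table, straight below the shaft's middle; x horizontally towards the shaft's raised end (away from the robot).
- shaft: Fixed bare metal shaft, 32 mm diameter, sloping 30 deg, rising away from the robot. Origin on its axis midway between two shoulder rings (44 mm diameter, inner faces at x = -67, +67 mm), 140 mm above the table; bearings 54 mm diameter beyond x = -73, +73. x up along the shaft, y level, z square to it through the key, leaning 30 deg from vertical towards the robot. Tool must lean likewise.
- key (a point): Middle of the key's top face, at (22, 0, 30) mm in the shaft's frame. The dark steel key is 38 mm long (shaft x 3 to 41 mm), 16 mm wide and stands 14 mm proud of the shaft.
- seat (a point): Where the matching half hub's origin lies when fully down: (0, 0, -2) mm in the shaft's frame, the hub's axes parallel to the shaft's. There it has 4 mm of play either way along the shaft, 2 mm across and up to 10 deg of roll; let go, it may slide 4 mm down the slope until the keyway's end meets the key.
- hub_end: Half of a split clamp hub: aluminium block 120 (x) x 58 (y) x 40 (z) mm, about 0.45 kg, lying bore down. Flat parallel flanks 58 mm apart up to 30 mm height, 50 mm wide above; 3 mm bolt heads on top. Underneath a half-round channel 36 mm wide, 18 mm high along x. Origin: middle of the underside; z up. This is the match: wide keyway nearer its +x end, which must point up the shaft.
- keyway (a point): Middle of hub_end's keyway at its top face, (22, 0, 40) mm in the hub's frame. The keyway is a slot right through the crown, seen from above, 46 mm long (hub x -1 to 45 mm) and 22 mm wide.
- hub_mid: Half hub of the same block, size, bore and frame as hub_end, but its keyway (46 x 22 mm) lies in the middle (x -23 to 23 mm): does not match.
- hub_thin: Half hub of the same block, size, bore and frame as hub_end, keyway in the same place (x -1 to 45 mm) but only 8 mm wide: too narrow for the key.
- mug: Bystander: beige mug, 84 mm across, 95 mm high, loose. Origin: centre of its underside.
- reel: Bystander: small solder reel, 64 mm across, 34 mm high, loose. Origin: centre of its underside.
There are look-alikes about, which are no part of the job. Leave any pink or purple look-alike of the hub_end alone.

How it is judged:
By the outcome, as a careful person would: the job done as asked, in the order asked, and still so for the second after the job is handed in, with the robot touching nothing.
It also fails if it takes over 42 s, if anything falls off the work surface, if the arm or the gripper's body presses on something with over 40 N, if the wrist force passes 120 N, or if a joint passes its speed limit or range.

### The arm

A 6-joint arm with a two-finger parallel gripper is mounted at the origin on the work surface. World frame = base frame: x ahead of the robot, y to its left, z up, the work surface at z = 0. Lengths are in m, angles in rad, forces in N, time in s.
With the tool pointing down it reaches from about 0.375 to 0.925 m from the base axis. Payload 5.7 kg.
Tool frame: the origin (TCP) lies midway between the tips of the shut fingers; the grasp point (between the pads) lies 19 mm behind it; z points along the fingers, y is the line along which they close (so a half turn about z gives the same grasp; the last joint's range is limited). The gripper opens to 88 mm and grips with 3 to 60 N. Pads are 20 mm wide; open, the fingers measure 115 mm over their backs; the gripper's body (75 mm by 178 mm) begins 61 mm behind the grasp point.
Start: joints at [1.178, 0.359, 1.51, -0, 1.272, -0.115], TCP at [0.165, 0.577, 0.223] pointing down, gripper open.
Joint ranges: [-2.97, 2.97], [-1.01, 2.36], [0.21, 2.38], [-0.96, 4.11], [0.2, 2.71], [-2.98, 2.98]. Speed limits (rad/s): [2.39, 2.39, 3.14, 3.14, 3.14, 3.14].

### API

Orientations are given as a unit quaternion [x, y, z, w].
In Python, from bench import move_ptp, servo_line, goto_joints, move_gripper, sleep, inverse_kinematics, capture, PlanningError, close_job, spot_in, silhouettes, current_clock, current_joint_pos, current_qvel, current_joint_torque, current_position, current_orientation, current_force, current_torque, current_finger_gap, current_grip_force gives the robot as it stands. Calls block until the motion is done:
- move_ptp(position, orientation): joint-space move of the TCP to a pose.
- servo_line(position, orientation=None, rate=0.15, contact_N=None): straight line of the TCP; orientation=None keeps the orientation; rate is the mean speed in m/s. With contact_N (N) it stops when the force on the tool has changed by that much, and returns True; else False.
- goto_joints(angles): joint-space move.
- move_gripper(opening): finger opening in m; the grip force is fixed at half the most; returns when the fingers have stopped.
- sleep(seconds).
- inverse_kinematics(position, orientation): joint angles nearest the present ones, or None.
- capture(name): name is "scene" or "top" or "wrist"; returns a dict with "image" (384x512x3 uint8, blue, green, red), "range_z" (384x512 float32, m along the optical axis (not along the pixel's ray), 0 where there is no reading), "intrinsics" (3x3 intrinsics, pixels), "R" (3x3) and "t" (3): a world point X has camera coordinates R X + t. Camera axes: x right, y down, z forward; pixel columns grow to the right and rows downward; lengths in m; the calibration is good to about 2 mm. A picture is of the moment at which its call begins.
A pose or a line that the arm cannot do raises PlanningError and nothing moves.
- close_job(): hands the job in; it is judged then, once.
Trained networks look in the newest picture that a camera, given by its name, has taken for a name from the list of things; names that differ only in an ending like _2 or _b are one class to them, and where a whole thing is asked for, a point or a joint stands for the part that bears it (a point fixed in the world has none). Each returns a list of dicts, best first, with "conf" (0 to 1); they miss things now and then, are a little off and sometimes report something else, mostly with a low value. They report only what shows in the picture. A call takes as long as a camera call. They do not tell look-alikes from the thing itself.
- spot_in(camera, query): "xy" ([column, row] in pixels, amid what is visible of it).
- silhouettes(camera, query): "region" (384x512 bool, what is visible of it) and "xy" ([column, row] in pixels, amid what is visible of it).
Readings, each from a call of its own:
- current_clock(): time.
- current_joint_pos(): joint angles.
- current_qvel(): joint speeds.
- current_joint_torque(): joint torques, N m.
- current_position(): TCP position.
- current_orientation(): TCP orientation.
- current_force(): force on the tool from outside, world axes, zero at the start.
- current_torque(): the same for the moment, N m.
- current_finger_gap(): finger opening in m.
- current_grip_force(): force on a finger pad.
Only numpy, scipy, OpenCV 4.12 (cv2) and the standard library are available. Lean on these libraries where they do the work, as an engineer would, in place of code of your own. Each camera call takes 0.05 s, during which the arm holds its last target. There are 200 camera calls.

## Working session

There is one attempt and no reset: what is moved stays moved. The work goes in short steps, each a Python script; the robot and the scene stay as the last script left them, time stands still between calls to the robot, and variables do not carry over. Pictures are saved under pics/ and viewed, at most 10 in all, crops included, and the job is handed in when it is done.

```bash
mkdir -p pics; cat > h.py <<'E'
from bench import *
import numpy as np, cv2
from scipy.spatial.transform import Rotation as Ro
def cloud(c):
    K=c["intrinsics"];z=c["range_z"];v,u=np.mgrid[:z.shape[0],:z.shape[1]]
    P=np.stack([(u-K[0,2])/K[0,0]*z,(v-K[1,2])/K[1,1]*z,z],-1)
    W=(P-c["t"])@c["R"]; W[z<=0]=np.nan; return W
E
python3 - <<'E'
from h import *
a=[]
for n in("scene","top"):
    c=capture(n);W=cloud(c);a.append(c["image"]);cv2.imwrite(f"pics/{n}.png",c["image"])
    print(n,"cam at",-c["R"].T@c["t"])
    for q in("hub_end","hub_mid","hub_thin","stand","shaft","key","keyway","mug","reel"):
        for d in silhouettes(n,q)[:4] if q not in("key","keyway") else spot_in(n,q)[:4]:
            if "region" in d: 
                p=W[d["region"]];print(q,round(d["conf"],2),np.round(d["xy"]),np.round(np.nanmedian(p,0),3),np.round(np.nanmax(p[:,2]),3),d["region"].sum())
            else:
                x,y=np.int32(np.round(d["xy"]));print(q,round(d["conf"],2),x,y,np.round(W[y,x],3))
print(current_clock())
E
```

```text
scene cam at [1.00625448 0.66971008 0.65901267]
hub_end 0.92 [364. 213.] [0.337 0.266 0.033] 0.044 1078
hub_end 0.86 [378. 306.] [0.552 0.477 0.038] 0.045 2038
hub_end 0.76 [254. 239.] [0.635 0.164 0.033] 0.044 1315
hub_end 0.73 [304. 305.] [0.665 0.378 0.033] 0.037 941
hub_mid 0.72 [184. 157.] [ 0.588 -0.264  0.039] 0.206 2678
hub_mid 0.57 [277. 194.] [0.468 0.058 0.032] 0.044 895
hub_thin 0.85 [327. 243.] [0.498 0.28  0.038] 0.045 1309
hub_thin 0.47 [280. 196.] [0.468 0.057 0.032] 0.044 912
hub_thin 0.4 [185. 130.] [ 0.582 -0.27   0.151] 0.206 851
stand 0.9 [182. 154.] [ 0.589 -0.265  0.041] 0.206 2693
shaft 0.92 [184. 129.] [ 0.583 -0.269  0.151] 0.206 743
key 0.59 181 129 [ 0.593 -0.267  0.152]
keyway 0.77 254 237 [0.634 0.164 0.041]
keyway 0.72 363 212 [0.342 0.268 0.038]
keyway 0.69 132 211 [ 0.835 -0.122  0.039]
keyway 0.69 181 127 [ 0.589 -0.273  0.155]
mug 0.88 [189. 217.] [0.736 0.023 0.061] 0.096 1401
reel 0.74 [305. 304.] [0.666 0.379 0.033] 0.037 888
top cam at [0.4466278  0.09063576 1.07818553]
hub_end 0.88 [197. 287.] [0.331 0.249 0.04 ] 0.048 965
hub_end 0.83 [346. 118.] [ 0.814 -0.157  0.04 ] 0.047 807
hub_end 0.71 [118. 208.] [0.535 0.471 0.04 ] 0.048 910
hub_mid 0.57 [277. 243.] [0.458 0.044 0.04 ] 0.047 857
hub_thin 0.95 [194. 225.] [0.486 0.268 0.04 ] 0.048 986
stand 0.75 [394. 202.] [ 0.575 -0.265  0.046] 0.211 3717
stand 0.53 [294. 145.] [ 0.736 -0.008  0.034] 0.101 1058
shaft 0.62 [407. 196.] [ 0.576 -0.274  0.154] 0.211 1362
key 0.95 408 194 [ 0.578 -0.27   0.165]
keyway 0.78 241 182 [0.618 0.142 0.043]
keyway 0.71 196 290 [0.325 0.253 0.039]
keyway 0.69 122 212 [0.528 0.469 0.029]
mug 0.95 [294. 143.] [ 0.737 -0.008  0.035] 0.101 1061
reel 0.94 [162. 163.] [0.656 0.367 0.035] 0.04 483
reel 0.42 [236. 181.] [0.621 0.154 0.04 ] 0.048 865
1.0
```

View pics/scene.png

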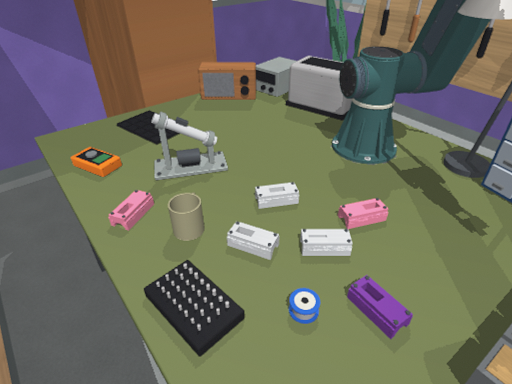

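View pics/top.png

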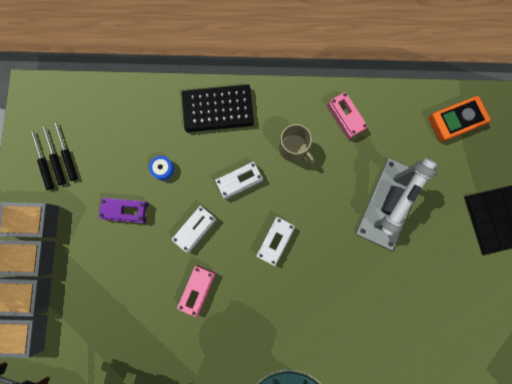

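The scene view shows three silver hubs. In the top view, the one at about (240,181) has a wide slot towards its right end, so it is hub_end. The one at (194,229) has the thin slot, and the one at (276,242) has a middle slot. The stand runs from (378,235) to (430,165), with its raised end at the upper right. Next I'll fit the hub and shaft poses from the top cloud.

```bash
cat >> h.py <<'E'
def hubpose(c,near,r=.085):
    """top face rect of the hub -> centre, yaw (keyway towards +x), sizes, all in world"""
    W=cloud(c);X=W[...,:2];m=(np.hypot(*(X-near).transpose(2,0,1))<r)&(W[...,2]>.034)&(W[...,2]<.055)
    n,l,s,_=cv2.connectedComponentsWithStats(m.astype(np.uint8));m=l==1+s[1:,4].argmax()
    (cx,cy),(w,h),a=cv2.minAreaRect(X[m].astype(np.float32)); a=np.deg2rad(a+(90 if h>w else 0))
    d=np.array([np.cos(a),np.sin(a)]);g=(X-[cx,cy])@d;t=(X-[cx,cy])@[-d[1],d[0]]
    hole=(abs(g)<.052)&(abs(t)<.017)&((W[...,2]<.034)|np.isnan(W[...,2]))
    k=np.nanmean(g[hole]); 
    if k<0:a+=np.pi;k=-k
    return np.array([cx,cy]),a,sorted([w,h]),k,np.ptp(t[hole])
def shaftpose(c,near):
    """fit of the bare cylinder: returns axis midpoint guess, direction"""
    W=cloud(c);m=(np.hypot(*(W[...,:2]-near).transpose(2,0,1))<.16)&(W[...,2]>.07);return W[m],c["image"][m]
E
python3 - <<'E'
from h import *
c=capture("top")
for n in([.62,.146],[.486,.268],[.458,.044]):
    p,a,s,k,w=hubpose(c,np.array(n));print(np.round(p,4),np.rad2deg(a).round(1),np.round(s,3),round(k,4),round(w,4))
P,_=shaftpose(c,np.array([.578,-.268]));print(len(P),P.min(0),P.max(0))
W=cloud(c)
m=(np.hypot(*(W[...,:2]-[.575,-.265]).transpose(2,0,1))<.2)&(W[...,2]>.006)
r=cv2.minAreaRect(W[m&(W[...,2]<.03)][:,:2].astype(np.float32));print("base",r)
x,v=P-P.mean(0),None
u,s,vt=np.linalg.svd(x,full_matrices=False);print(P.mean(0),s,vt[0])
def crop(u0,u1,v0,v1): return cv2.resize(c["image"][v0:v1,u0:u1],(400,400),interpolation=cv2.INTER_CUBIC)
cv2.imwrite("pics/crop.png",np.hstack([crop(170,300,150,280),crop(345,450,145,250)]))
E
```

```text
[0.6278 0.1496] 297.9 [0.057 0.119] 0.0238 0.019
[0.4874 0.2678] 321.7 [0.054 0.12 ] 0.021 0.0047
[0.4601 0.0435] 331.9 [0.053 0.12 ] 0.001 0.0215
1495 [ 0.4824919  -0.33136155  0.07022459] [ 0.66304194 -0.22266805  0.21078378]
base ((0.5833672881126404, -0.27946221828460693), (0.3541959524154663, 0.3614392876625061), 51.451698303222656)
[ 0.57978978 -0.27509689  0.15239736] [2.40284181 0.93922007 0.39834103] [-0.81947338  0.35075144 -0.45325137]
```

View pics/crop.png

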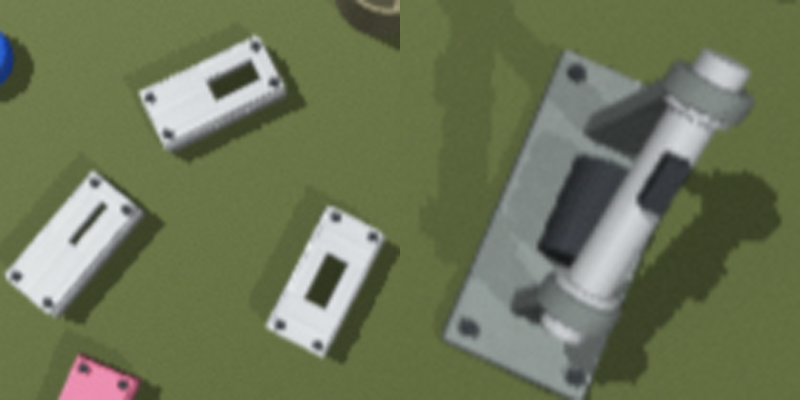

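The crop confirms it: the top hub has the wide slot nearer its right end (hub_end), the left one has the thin slot, and the right one has the middle slot. The key is on the upper half of the shaft. I'll fit the shaft model to the clouds, adding a wrist look at the stand.

```bash
cat >> h.py <<'E'
from scipy.optimize import least_squares
def Rs(yaw): return Ro.from_euler("ZY",[yaw,-np.pi/6]).as_matrix()
def sdf(q):
    x,r=q[:,0],np.hypot(q[:,1],q[:,2])
    ring=lambda x0,x1,R:(lambda dx,dr:np.minimum(np.maximum(dx,dr),0)+np.hypot(np.maximum(dx,0),np.maximum(dr,0)))(abs(x-(x0+x1)/2)-(x1-x0)/2,r-R)
    d=abs(q-[.022,0,.02])-[.019,.008,.010]
    key=np.minimum(d.max(1),0)+np.linalg.norm(np.maximum(d,0),axis=1)
    return np.min([r-.016,ring(-.073,-.067,.022),ring(.067,.073,.022),key],0)
def fitshaft(c,p0):
    """p = x,y,yaw,dz of the shaft's frame"""
    W=cloud(c).reshape(-1,3);W=W[~np.isnan(W).any(1)];p=np.array(p0,float)
    for lim in(.02,.012,.006,.005):
        loc=lambda p,W:(W-[p[0],p[1],.14+p[3]])@Rs(p[2])
        q=loc(p,W);m=(abs(q[:,0])<.072)&(np.hypot(q[:,1],q[:,2])<.036);A=W[m];A=A[abs(sdf(loc(p,A)))<lim]
        s=least_squares(lambda p:sdf(loc(p,A)),p,loss="soft_l1",f_scale=.0015,x_scale=[.01,.01,.1,.01]);p=s.x
    return p,len(A),np.sqrt(np.mean(sdf(loc(p,A))**2))
def toolR(Rh,flip): return Ro.from_matrix(Rh@Ro.from_euler("xz",[np.pi,np.pi*flip]).as_matrix()).as_quat()
E
python3 - <<'E'
from h import *
p0=[.572,-.27,-.405,0]
for n in("top","scene"):
    c=capture(n);p,k,e=fitshaft(c,p0);print(n,np.round(p,4),k,round(e*1e3,2))
    if n=="top":pt=p
R=Rs(pt[2]);o=np.array([pt[0],pt[1],.14]);
for f in(0,1):
    for h in(.03,.12,.2):print(f,h,inverse_kinematics(o+R@[0,0,h],toolR(R,f)))
    Rh=Ro.from_euler("z",np.deg2rad(-62.1)).as_matrix()
    for z in(.004,.2):print("hub",f,inverse_kinematics([.628,.15,z],toolR(Rh,f)))
print(current_clock())
E
```

```text
top [ 5.736e-01 -2.784e-01 -4.126e-01  4.000e-04] 822 1.33
scene [ 0.5734 -0.2765 -0.413  -0.0013] 529 1.64
0 0.03 [-0.63058392  0.26523791  1.98596087  0.28716025  0.39163026  1.11484093]
0 0.12 [-0.65605947  0.08155785  1.97418894  0.21958059  0.58625309  1.1751438 ]
0 0.2 [-0.68429935 -0.06918092  1.93304652  0.19205427  0.77942908  1.19665396]
hub 0 [ 1.27545477e-01  6.66222110e-01  1.59094563e+00 -4.44089210e-16
  8.84424911e-01  2.78219127e+00]
hub 0 [ 1.27545477e-01  4.43220832e-01  1.43252225e+00 -4.44089210e-16
  1.26584958e+00  2.78219127e+00]
1 0.03 [-0.63058392  0.26523791  1.98596087  0.28716025  0.39163026 -2.02675172]
1 0.12 [-0.65605947  0.08155785  1.97418894  0.21958059  0.58625309 -1.96644885]
1 0.2 [-0.68429935 -0.06918092  1.93304652  0.19205427  0.77942908 -1.94493869]
hub 1 [ 1.27545477e-01  6.66222110e-01  1.59094563e+00 -4.44089210e-16
  8.84424911e-01 -3.59401384e-01]
hub 1 [ 0.12754548  0.44322083  1.43252225  0.          1.26584958 -0.35940138]
1.15
```

```bash
python3 - <<'E'
from h import *
Rh=Ro.from_euler("z",np.deg2rad(-62.1)).as_matrix()
move_ptp([.628,.15,.2],toolR(Rh,1))
c=capture("wrist");cv2.imwrite("pics/w1.png",c["image"])
p,a,s,k,w=hubpose(c,np.array([.628,.15]));print(np.round(p,4),np.rad2deg(a).round(1),np.round(s,4),round(k,4),round(w,4),current_clock(),current_finger_gap())
E
```

```text
[0.6274 0.1498] 297.7 [0.0501 0.1207] 0.0307 0.0224 3.45 0.08800472882617869
```

View pics/w1.png

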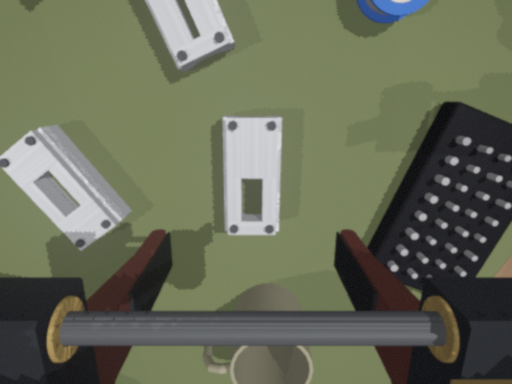

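The hub is centred at (253,176), with its slot towards the bottom of the picture. Its top face measures 50 x 121 mm, as it should. Now I'll grasp it, lift, go above the shaft and look again.

```bash
python3 - <<'E'
from h import *
Rh=Ro.from_euler("z",np.deg2rad(-62.3)).as_matrix();q=toolR(Rh,1);P=np.array([.6274,.1498])
servo_line([*P,.2],q); servo_line([*P,.03],rate=.2); print(servo_line([*P,.005],rate=.06,contact_N=8),current_position())
move_gripper(.05);print("gap",current_finger_gap(),current_grip_force())
z=current_position()[2]
servo_line([*P,.06],rate=.1);servo_line([*P,.24],rate=.25);print("gap",current_finger_gap(),"F",current_force(),"tcpz",z)
p=[.5735,-.2775,-.4128,0];R=Rs(p[2]);o=np.array([p[0],p[1],.14])
move_ptp(o+R@[0,0,.13],toolR(R,1))
c=capture("wrist");cv2.imwrite("pics/w2.png",c["image"]);print(current_position(),current_clock())
try:
    f,k,e=fitshaft(c,p);print("wrist",np.round(f,4),k,e)
except Exception as ex:print(ex)
s=capture("scene");cv2.imwrite("pics/s2.png",cv2.resize(s["image"][60:240,90:330],(800,600),interpolation=cv2.INTER_CUBIC))
E
```

```text
False [0.62712754 0.14975809 0.00456894]
gap 0.05806626438221823 30.00029057264328
gap 0.05783557035051695 F [-0.38490235  0.71318575 -4.303459  ] tcpz 0.005179857235665629
[ 0.51435846 -0.25093316  0.25225549] 8.9917
wrist [ 0.5731 -0.2782 -0.4157  0.0006] 1359 0.0006011520580958097
```

View pics/w2.png

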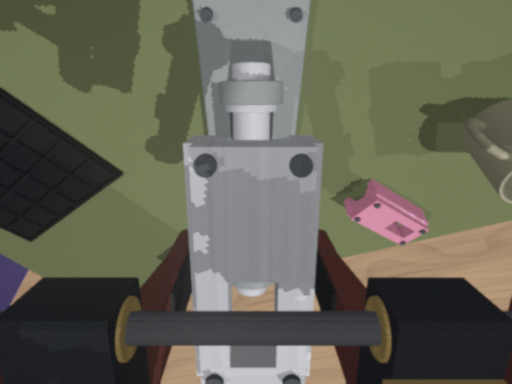

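View pics/s2.png

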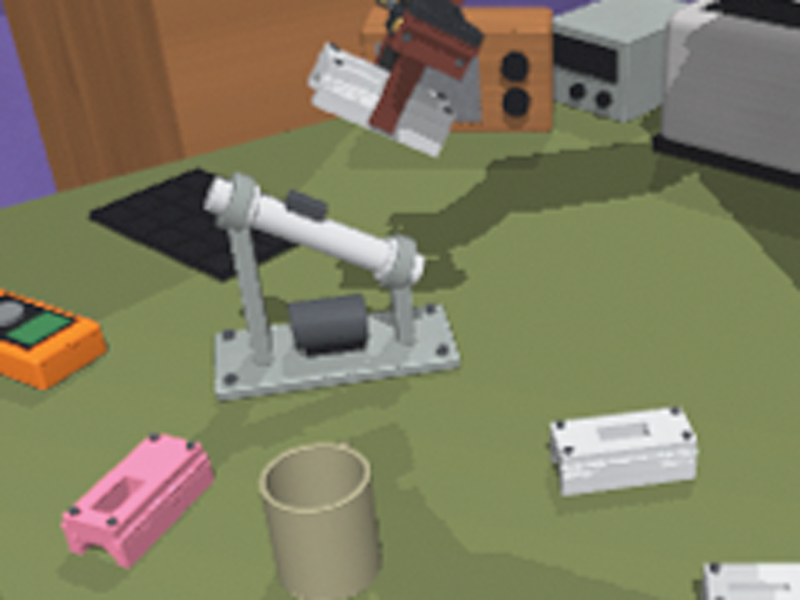

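The wrist view shows the hub parallel to the shaft, with its slot at (252,355) on the raised-end side. The scene view shows it clear above the stand. All three shaft fits agree to about 1-2 mm, so I'll lower it under contact guard.

```bash
cat >> h.py <<'E'
p=[.5733,-.2780,-.4145];R=Rs(p[2]);o=np.array([p[0],p[1],.14]);q=toolR(R,1)
loc=lambda:np.round(1e3*(R.T@(np.array(current_position())-o)),2)
E
python3 - <<'E'
from h import *
servo_line(o+R@[0,0,.05],q,rate=.12);f0=np.array(current_force());print(loc())
for z,r in((.03,.05),(.012,.03),(-.001,.02)):
    hit=servo_line(o+R@[0,0,z],q,rate=r,contact_N=10)
    print(z,hit,loc(),np.round(R.T@(np.array(current_force())-f0),1),current_finger_gap())
    if hit:break
print(current_clock())
for n,s in(("scene",np.s_[60:210,120:320]),):
    c=capture(n);cv2.imwrite("pics/s3.png",cv2.resize(c["image"][s],(800,600),interpolation=cv2.INTER_CUBIC))
E
```

```text
[ 0.28  0.13 50.2 ]
0.03 False [-0.34  0.05 29.69] [ 0.1 -0.4 -0.3] 0.057805252800863446
0.012 False [-0.04  0.02 11.93] [-0.8  0.6 -0.7] 0.058056488986902084
-0.001 True [ 0.21 -0.03  2.76] [ 2.5 -0.3  7.5] 0.058005716115959685
11.6583
```

View pics/s3.png

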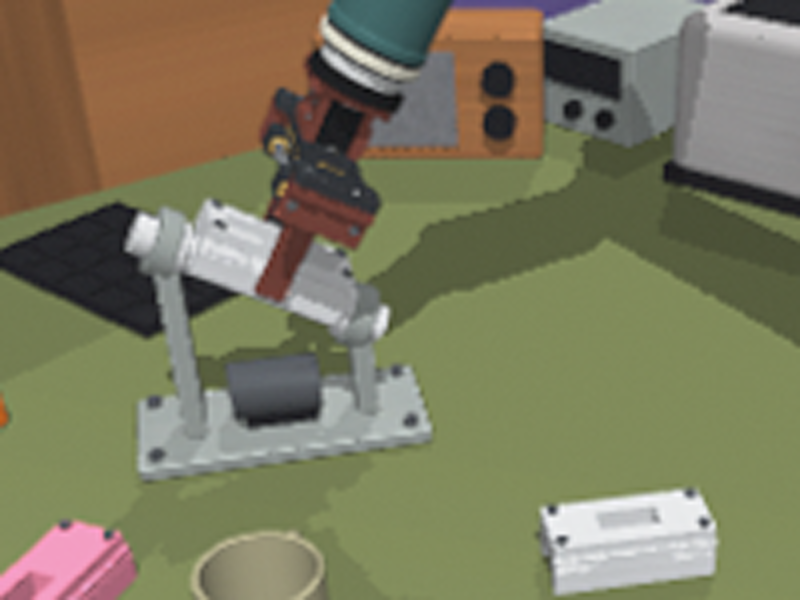

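Contact came at 2.8 mm against the expected 3 mm. The picture shows the hub seated between the shoulders, so I'll let go and back off along the normal.

```bash
python3 - <<'E'
from h import *
x=loc()/1e3
move_gripper(.088);sleep(.3)
servo_line(o+R@[x[0],x[1],.06],q,rate=.08);servo_line(o+R@[0,0,.17],q,rate=.2);sleep(.5)
c=capture("wrist");W=cloud(c);a=c["image"];print(current_clock())
L=(W-o)@R;m=(abs(L[...,0])<.066)&(abs(L[...,1])<.024)&(L[...,2]>.036)&(L[...,2]<.048)
print("top: z",np.nanmedian(L[m][:,2]),"x",L[m][:,0].min(),L[m][:,0].max(),"y",L[m][:,1].min(),L[m][:,1].max(),"roll slope",np.rad2deg(np.polyfit(L[m][:,1],L[m][:,2],1)[0]),"pitch",np.rad2deg(np.polyfit(L[m][:,0],L[m][:,2],1)[0]))
b=capture("scene")["image"][60:210,120:320]
cv2.imwrite("pics/f.png",np.hstack([cv2.resize(a,(400,300)),cv2.resize(b,(400,300))]))
E
```

```text
14.7917
top: z 0.03896737084192423 x -0.0632239654523717 0.05692951744348384 y -0.0239990482318329 0.023997533281550302 roll slope -0.40059855122329807 pitch 0.06615606171171612
```

View pics/f.png

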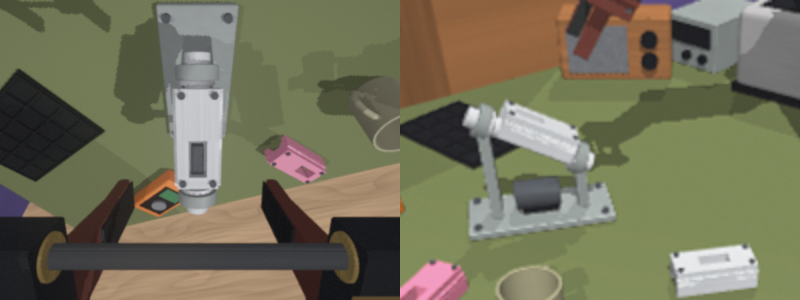

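The hub sits on the shaft with the dark key filling its slot at (197,158). It is level, with its top at 39 mm (38 expected), and it has slid about 3 mm down the slope, which is within the allowed play. I'll hand in.

```bash
python3 -c "
from bench import *
print(close_job())"
```

```text
the job is handed in; nothing more can be done
None
```

I saddled hub_end over the shaft, key in its keyway and fully down between the shoulders, let it go gently and handed the job in at about 15 s; the other two half hubs, the mug and the reel were not touched.

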